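# Unpin and open the casting mould

## Task

Draw the red-handled locking pin out of the plaster casting mould's blue clevis and park it in the open notch of the yellow pin rest, hanging upright by its collar. Then slide the loose half of the mould, the one with the wooden handle, fully open to its stop, leaving the dry beaker inside standing where it is and the other things on the table undisturbed. Let go of everything at the end.

Things in the scene. Friction and masses are not known exactly. Their poses are not given: they have to be found in the camera images.
- fixture: Two-part plaster mould on a plywood base (18 mm thick, x -82 to 133, y -170 to 95 mm), fixed. Origin: table height, under the cavity's centre; z up. The white halves meet at y = 0; closed they measure 120 mm in x, 140 in y, top 98 mm high. The +y half is fixed, the -y half slides to -y. A blue clevis (x 70 to 120, y -63 to 9, top 90 mm high) stands at the +x side; end stop at y -152, 43 mm high.
- bore (a point): Centre of the mouth of the vertical 14 mm clevis bore, on the clevis's top face, 90 mm above the table; fixture x 95, y -35 mm. The bore passes the upper cheek (14 mm thick), the sliding half's steel tongue (16 mm hole) and the lower cheek (top 50 mm high): while the pin is in, the half cannot slide.
- pin: Loose locking pin, 116 mm long, about 140 g. Origin: on its axis at the collar's underside; z along the axis to the handle. Steel shaft 12 mm diameter, 60 mm down from the origin, tapered end; collar 32 mm diameter, 6 mm thick; red round handle 22 mm diameter, 6 to 56 mm above the origin. Starts in the bore, collar on the clevis top; lifts straight out.
- rest: Yellow pin rest on a dark foot (80 x 85 mm, 8 mm thick), fixed. Origin: at table height; z up. Level top plate 12 mm thick, top 90 mm above the table, x -35 to 35, y -30 to 31 mm. A notch 18 mm wide (x -9 to 9), right through the plate, is open at the +y edge and runs in to y -4 mm. The post is under the plate at y below -16; free space below the notch.
- seat (a point): Where the pin's origin belongs when parked: in the notch, on the top face of the plate (90 mm high), 10 mm from the notch's closed end and 25 mm in from its open end.
- jaw (a joint): Travel of the sliding mould half towards the fixture's -y: 0 = closed, 0.080 m = fully open at its stop. Friction about 3 N and light damping; it stays where it is left. Its handle moves with it.
- jaw_grip (a point): Middle of the wooden handle on top of the sliding half, 122 mm above the table, at fixture x 0, y -53 mm when closed; moves with the half. The handle is an upright block 60 mm along the fixture's x, 14 mm thick along its y (pinch it across this), 98 to 140 mm above the table.
- beaker: Dry clay-coloured beaker, 62 mm diameter, 74 mm tall, 150 g, standing loose in the mould cavity on the base, about 5 mm clear of the walls. Origin: centre of its underside; z up.
- mug: White mug, 76 mm diameter, 85 mm tall, bystander. Origin: centre of its underside.
- bowl: Blue bowl, 116 mm diameter, 55 mm tall, bystander. Origin: centre of its underside.
- brush: Brush 190 mm long lying on the table, bystander. Origin: about its middle, underside.
Things that resemble listed ones, but are neither listed nor needed, are in the scene too. Of the things shaped like the beaker, the terracotta one is meant. Of the things that look like the pin, the smaller one is meant.

How it is judged:
By the outcome, as a careful person would: the job done as asked, in the order asked, and still so for the second after the job is handed in, with the robot touching nothing.
It also fails if it takes over 56 s, if anything falls off the work surface, if the arm or the gripper's body presses on something with over 40 N, if the wrist force passes 120 N, or if a joint passes its speed limit or range.

## Robot

A 6-joint arm with a two-finger parallel gripper is mounted at the origin on the work surface. World frame = base frame: x ahead of the robot, y to its left, z up, the work surface at z = 0. Lengths are in mm, angles in rad, forces in N, time in s.
With the tool pointing down it reaches from about 275 to 1000 mm from the base axis. Payload 8.4 kg.
Tool frame: the origin (TCP) lies midway between the tips of the shut fingers; the grasp point (between the pads) lies 19 mm behind it; z points along the fingers, y is the line along which they close (so a half turn about z gives the same grasp; the last joint's range is limited). The gripper opens to 85 mm and grips with 20 to 120 N. Pads are 22 mm wide; open, the fingers measure 114 mm over their backs; the gripper's body (76 mm by 85 mm) begins 54 mm behind the grasp point. The pads swing forward as they close: fully open they stand 13 mm farther back than shut.
Start: joints at [-1.251, 0.353, 1.633, -0, 1.155, -0.002], TCP at [197.67, -592.92, 231.281] pointing down, gripper open.
Joint ranges: [-2.63, 2.63], [-0.92, 2.1], [0.06, 2.66], [-1.3, 4.44], [0, 2.69], [-3.02, 3.02]. Speed limits (rad/s): [2.22, 2.22, 2.79, 3.14, 3.14, 3.14].

## Interface

Orientations are given as [roll, pitch, yaw] about the fixed x, y, z axes, in that order (R = Rz(yaw) Ry(pitch) Rx(roll)).
In Python, from rig import telemetry, optics, r gives the robot as it stands.
- The arm moves only by the tool play_rows, never from a script. Its arguments are lists of equal length, an entry for each row: "dp": the shift along the tool's x, y, z in units of 40 mm (1.0 is 40 mm), a list of three; "rot": the turn, a rotation vector about the tool's x, y, z in units of 6 degrees (1.0 is 6 degrees), a list of three. In form: {"dp": [[tx, ty, tz], ...], "rot": [[ax, ay, az], ...]}. A call has 1 to 5 rows; each row is the pose to reach, as a shift and turn from the pose commanded when the call began, along the tool's axes at that moment; what a row does not reach only later rows make up. A row lasts 1/12 s, in which the tool goes at most 41.7 mm and 7.16 degrees, less where a joint would pass 70% of its speed; a pose out of reach is approached as far as the arm can. A call with a gripper value outside its range is refused whole. "fingers" is the opening, from 0 (shut) to 1 (fully open), set as the call begins (left out, the last holds). The fingers move at their own pace and stop on an object; "grip_force" is the grip in N (left out, the last holds). Time passes only in rows, so rows that repeat a pose let the fingers close. It gives the time, the measured TCP pose, the force, the opening and the grip force at its end, in the units of the state.
- telemetry.sense(): the state, without advancing time (a new reading comes with each control period).
- optics.grab_frame(name): name is "side" or "top" or "wrist"; returns a dict with "color" (384x512x3 uint8, red, green, blue), "mtx" (3x3 intrinsics, pixels), "R" (3x3) and "t" (3): a world point X has camera coordinates R X + t; the wrist camera has in their place "mount" (4x4, takes a point from camera to tool coordinates, whose origin is the TCP and whose axes are the flange's). Camera axes: x right, y down, z forward; pixel columns grow to the right and rows downward; lengths in mm; the calibration is good to about 2 mm. A picture is of the moment at which its call begins: read the wrist's pose just before it. There is no depth.
- r.sign_off(): hands the job in; it is judged then, once.
The state is a dict: "clock": time; "qpos": joint angles; "qvel": joint speeds; "joint_efforts": joint torques, N m; "eef_pos": TCP position; "tcp_rot": TCP orientation; "contact_force": force on the tool from outside, world axes, zero at the start; "wrist_torque": the same for the moment, N m; "opening": opening from 0.0 (shut) to 1.0 (fully open); "grasp_force": force on a finger pad.
Only numpy, scipy, OpenCV 4.12 (cv2) and the standard library are available. Lean on these libraries where they do the work, as an engineer would, in place of code of your own. Each camera call takes 0.05 s, during which the arm holds its last target. There are 200 camera calls.

## Working session

There is one attempt and no reset: what is moved stays moved. The work goes in short steps, Python scripts to look and compute and a tool call to move; the robot and the scene stay as the last step left them, time stands still between calls to the robot, and variables do not carry over. Pictures are saved under pics/ and viewed, at most 10 in all, crops included, and the job is handed in when it is done.

Besides the shell and the picture viewer there is one more tool, called after "Emit:" as a command line: name --argument value ..., lists and objects as JSON in quotes. play_rows: Moves the arm, as the interface text tells. Its arguments: {"type":"object","properties":{"dp":{"type":"array"},"rot":{"type":"array"},"fingers":{"type":"number"},"grip_force":{"type":"number"}},"required":["dp","rot"]}

```bash
mkdir -p pics; ls
python3 - <<'E'
from rig import telemetry, optics, r
import cv2
print(telemetry.sense())
for n in("side","top","wrist"):
    f=optics.grab_frame(n); cv2.imwrite(f"pics/{n}0.png",f["color"][:,:,::-1])
    print(n,{k:v.round(3).tolist() for k,v in f.items() if k!="color"})
E
```

```text
pics
{'clock': 0.0, 'qpos': array([-1.25138187e+00,  3.53701947e-01,  1.63412480e+00,  4.35125759e-05,
        1.15521579e+00, -2.44633248e-03]), 'qvel': array([ 0.00063966, -0.00013227,  0.00069244,  0.00058013, -0.00199449,
        0.00185525]), 'joint_efforts': array([-4.23548427e-04, -6.05252481e+01, -3.42065191e+01, -9.28525856e-05,
        9.41554550e-03,  1.10214353e-05]), 'eef_pos': array([ 197.54264645, -592.45494876,  230.5320848 ]), 'tcp_rot': array([-3.14014287e+00, -4.33301390e-05,  3.21843164e-01]), 'contact_force': array([-0.35624078, -0.55365662, -0.08916453]), 'wrist_torque': array([-0.02315528,  0.00573989,  0.01995635]), 'grasp_force': 0.0, 'opening': 0.9997932520768085}
side {'mtx': [[372.087, 0.0, 260.486], [0.0, 372.087, 186.163], [0.0, 0.0, 1.0]], 'R': [[-0.999, -0.043, -0.014], [-0.016, 0.617, -0.787], [0.043, -0.786, -0.617]], 't': [510.218, 118.443, 1034.486]}
top {'mtx': [[377.809, 0.0, 261.269], [0.0, 377.809, 192.808], [0.0, 0.0, 1.0]], 'R': [[-0.023, -1.0, 0.013], [-0.996, 0.021, -0.087], [0.087, -0.015, -0.996]], 't': [-47.796, 528.507, 1016.254]}
wrist {'mtx': [[276.304, 0.0, 255.212], [0.0, 276.304, 191.405], [0.0, 0.0, 1.0]], 'mount': [[0.0, -0.949, -0.314, 80.107], [1.0, 0.0, 0.0, -1.544], [-0.0, -0.314, 0.949, -142.046], [0.0, 0.0, 0.0, 1.0]]}
```

View pics/top0.png

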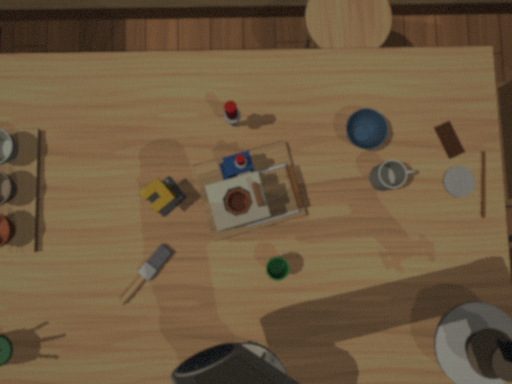

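View pics/side0.png

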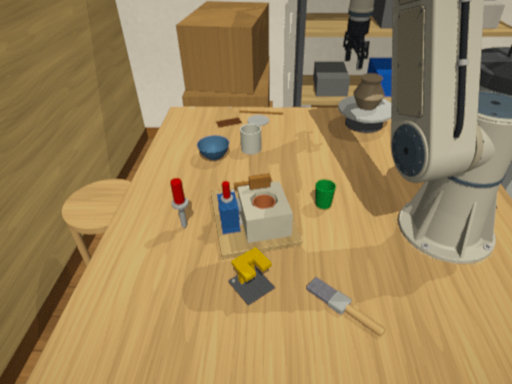

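```bash
cat > h.py <<'E'
import numpy as np, cv2
from rig import telemetry, optics, r
from scipy.spatial.transform import Rotation as Ro
def cam(name):
    s=telemetry.sense(); f=optics.grab_frame(name); K=f["mtx"]
    if name=="wrist":
        T=np.eye(4); T[:3,:3]=Ro.from_euler("xyz",s["tcp_rot"]).as_matrix(); T[:3,3]=s["eef_pos"]
        M=np.linalg.inv(T@f["mount"]); R,t=M[:3,:3],M[:3,3]
    else: R,t=f["R"],f["t"]
    return f["color"],K,R,t
def ray(px,z,K,R,t):
    px=np.atleast_2d(px).astype(float); d=np.c_[px,np.ones(len(px))]@np.linalg.inv(K).T@R
    c=-R.T@t; return (c+d*((z-c[2])/d[:,2])[:,None])[:,:2]
def proj(X,K,R,t):
    p=(np.atleast_2d(X)@R.T+t)@K.T; return p[:,:2]/p[:,2:]
def fix(o,yaw,P):
    P=np.atleast_2d(P).astype(float);c,s=np.cos(yaw),np.sin(yaw)
    return np.c_[P[:,:2]@np.array([[c,s],[-s,c]])+o,P[:,2]]
def mask(img,col):
    h=cv2.cvtColor(img,cv2.COLOR_RGB2HSV); H,S,V=cv2.split(h)
    m={"red":((H<6)|(H>172))&(S>170)&(V>60),"blue":(H>100)&(H<125)&(S>150)&(V>50),"yellow":(H>20)&(H<32)&(S>190)&(V>90)}[col]
    n,l,st,c=cv2.connectedComponentsWithStats(m.astype(np.uint8))
    return l,st,c
E
python3 - <<'E'
from h import *
img,K,R,t=cam("top")
cv2.imwrite("pics/topz.png",cv2.resize(img[90:240,130:320,::-1],None,fx=4,fy=4,interpolation=cv2.INTER_CUBIC))
for c in("red","blue","yellow"):
    l,st,ce=mask(img,c)
    for i in range(1,len(st)):
        if st[i,4]>25: 
            m=(l==i).astype(np.uint8); rr=cv2.minAreaRect(cv2.findNonZero(m))
            b=ray(cv2.boxPoints(rr),90,K,R,t)
            print(c,st[i],ce[i].round(1),ray(ce[i],90,K,R,t).round(1),b.round(0).tolist())
E
```

```text
red [225 102  11  13 108] [229.8 107.3] [[748.4  19. ]] [[763.0, 31.0], [762.0, 5.0], [730.0, 6.0], [731.0, 32.0]]
red [237 155   7   9  44] [239.9 159. ] [[610.8  -5.1]] [[612.0, 6.0], [624.0, -6.0], [610.0, -18.0], [599.0, -6.0]]
blue [222 157  16  20 111] [229.  167.7] [[588.4  23.5]] [[606.0, 50.0], [618.0, 16.0], [577.0, 1.0], [564.0, 35.0]]
```

View pics/topz.png

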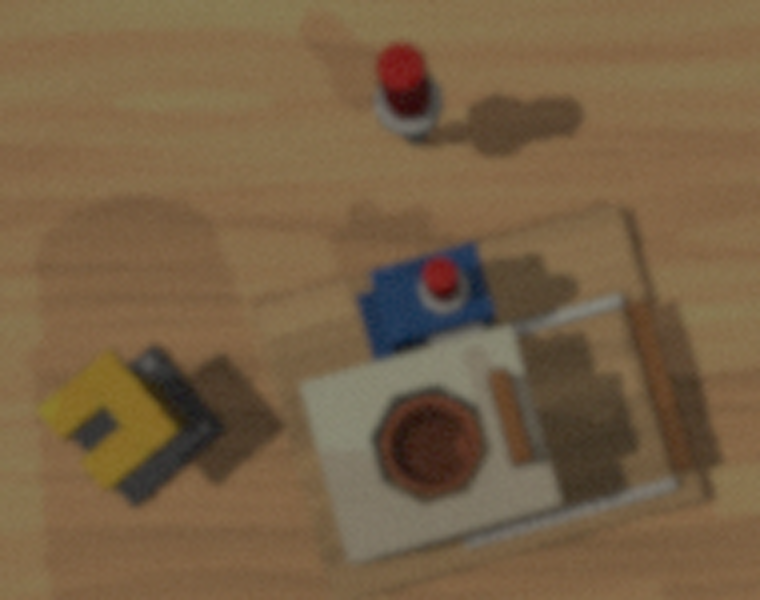

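```bash
cat >> h.py <<'E'
def pose(px,z,loc,cal):
    W=ray(px,z,*cal); L=np.array(loc,float)
    a=W-W.mean(0); b=L-L.mean(0)
    yaw=np.arctan2((b[:,0]*a[:,1]-b[:,1]*a[:,0]).sum(),(a*b).sum())
    c,s=np.cos(yaw),np.sin(yaw); Rm=np.array([[c,-s],[s,c]])
    o=W.mean(0)-Rm@L.mean(0); return o,yaw,(W-(L@Rm.T+o)).round(1).tolist()
E
python3 - <<'E'
from h import *
img,*cal=cam("top")
u=lambda p:(np.array(p)+.5)/4-.5+[130,90]
o,y,e=pose(u([[301,381],[352,562],[562,500],[517,325]]),98,[[60,70],[-60,70],[-60,-70],[60,-70]],cal)
print(o,y,e, "bore",fix(o,y,[[95,-35,90],[0,-53,122]]))
print("handle top",ray(u([440,276]),146,*cal),"collar",ray(u([442,292]),96,*cal),"jawhandle",ray(u([505,417]),140,*cal))
# corners top(right in x?) : local +y -> lower-left
o2,y2,e2=pose(u([[110,350],[38,410],[108,490],[180,428]]),90,[[35,-30],[35,31],[-35,31],[-35,-30]],cal)
print(o2,y2,e2,"seat",fix(o2,y2,[[0,6,90]]))
img,*cal=cam("side")
l,st,ce=mask(img,"red")
for i in range(1,len(st)):
    if st[i,4]>25: print(st[i],ce[i],ray(ce[i],120,*cal))
cv2.imwrite("pics/sidez.png",cv2.resize(img[160:310,160:350,::-1],None,fx=4,fy=4,interpolation=cv2.INTER_CUBIC))
E
```

```text
[503.71790338   1.57527208] 0.2476149107380803 [[-0.5, 1.0], [0.1, -0.6], [2.0, 1.4], [-1.6, -1.9]] bore [[604.39861026  -9.07344908  90.        ]
 [516.70779608 -49.80821444 122.        ]]
handle top [[601.59038725  -6.61001353]] collar [[600.16072538  -5.67999112]] jawhandle [[514.81684751 -44.45952322]]
[523.32919345 208.95387478] 0.7049156913950643 [[-1.6, -0.0], [0.1, -0.6], [1.2, 0.0], [0.4, 0.6]] seat [[519.44137575 213.52387189  90.        ]]
[171 179  13  25 234] [177.2008547  190.93162393] [[7.31132400e+02 6.88613318e-01]]
[222 182   8  16  98] [225.75510204 189.64285714] [[602.20497974  -8.20714524]]
```

View pics/sidez.png

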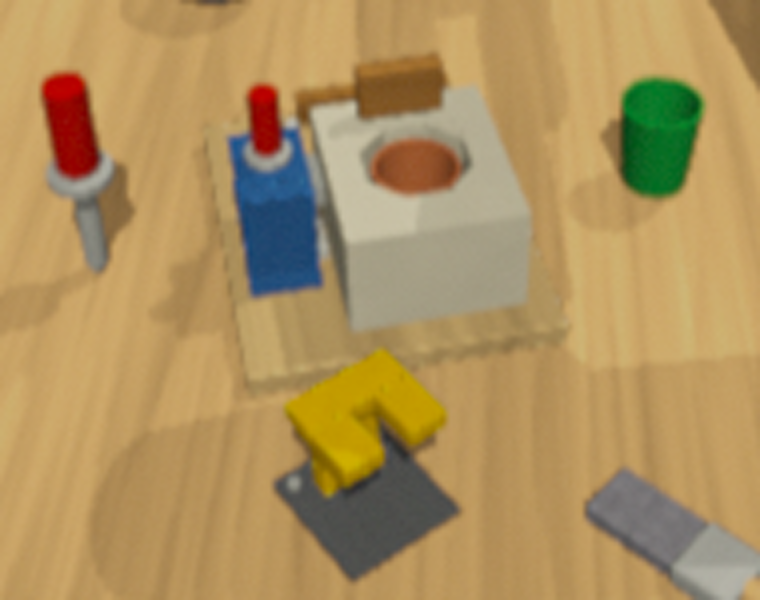

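```bash
cat >> h.py <<'E'
def go(p,yaw):
    s=telemetry.sense(); Rm=Ro.from_euler("xyz",s["tcp_rot"])
    G=Ro.from_euler("xyz",[np.pi,0,yaw])
    print("t",round(s["clock"],2),"at",s["eef_pos"].round(1),"F",s["contact_force"].round(1),"open",round(s["opening"],3),
     "dp",(Rm.inv().apply(np.array(p)-s["eef_pos"])/40).round(3),"rot",np.degrees((Rm.inv()*G).as_rotvec()/6).round(3))
E
python3 -c "
from h import *
go([602,-7,230],.2476)"
```

```text
t 0.3 at [ 197.6 -592.8  231. ] F [-0.3  0.1 -0.3] open 0.997 dp [ 14.222 -10.695   0.031] rot [-0.005  0.     0.709]
```

Emit:
play_rows --dp '[[0.8, -0.6, 0], [1.6, -1.2, 0], [2.4, -1.8, 0], [3.2, -2.4, 0], [4.0, -3.0, 0]]' --rot '[[0, 0, 0.1], [0, 0, 0.3], [0, 0, 0.5], [0, 0, 0.6], [0, 0, 0.7]]'

```text
clock: 0.72
eef_pos: [312.1, -426.9, 231.3]
tcp_rot: [3.142, -0.0, 0.247]
contact_force: [1.0, -0.8, -0.4]
opening: 1.002
grasp_force: 0.0
```

```bash
python3 -c "
from h import *
go([602,-7,230],.2476)"
```

```text
t 0.72 at [ 312.1 -426.9  231.3] F [ 1.  -0.8 -0.4] open 1.002 dp [ 9.597 -8.403  0.032] rot [ 0.001 -0.001 -0.003]
```

Emit:
play_rows --dp '[[0.75, -0.65, 0], [1.5, -1.3, 0], [2.25, -1.95, 0], [3.0, -2.6, 0], [3.75, -3.25, 0]]' --rot '[[0, 0, 0], [0, 0, 0], [0, 0, 0], [0, 0, 0], [0, 0, 0]]'

```text
clock: 1.13
eef_pos: [425.7, -263.9, 231.5]
tcp_rot: [3.141, -0.0, 0.248]
contact_force: [1.0, -0.5, 0.6]
opening: 0.998
grasp_force: 0.0
```

Emit:
play_rows --dp '[[0.75, -0.65, 0], [1.5, -1.3, 0], [2.25, -1.95, 0], [3.0, -2.6, 0], [3.75, -3.25, 0]]' --rot '[[0, 0, 0], [0, 0, 0], [0, 0, 0], [0, 0, 0], [0, 0, 0]]'

```text
clock: 1.55
eef_pos: [539.2, -100.8, 231.5]
tcp_rot: [3.141, -0.0, 0.249]
contact_force: [1.6, -0.5, 0.5]
opening: 1.0
grasp_force: 0.0
```

Emit:
play_rows --dp '[[0.7, -0.6, 0], [1.4, -1.2, 0], [1.4, -1.2, 0], [1.4, -1.2, 0]]' --rot '[[0, 0, 0], [0, 0, 0], [0, 0, 0], [0, 0, 0]]'

```text
clock: 1.88
eef_pos: [581.5, -40.7, 231.0]
tcp_rot: [-3.142, 0.0, 0.252]
contact_force: [0.2, -1.3, -1.0]
opening: 1.002
grasp_force: 0.0
```

Run:
```python
from h import *
go([602,-7,230],.2476)
img,*cal=cam("wrist")
cv2.imwrite("pics/w1.png",img[:,:,::-1])
l,st,ce=mask(img,"red")
for i in range(1,len(st)):
    if st[i,4]>60: print(st[i],ce[i],ray(ce[i],120,*cal),ray(ce[i],146,*cal))
o,y=np.array([503.7,1.6]),.2476
print("collar/handle pred",proj([[602,-7,90],[602,-7,96],[602,-7,146]],*cal).round())
print("mould pred",proj(fix(o,y,[[60,70,98],[-60,70,98],[-60,-70,98],[60,-70,98],[0,-53,140]]),*cal).round().tolist())
```

```text
t 1.88 at [581.5 -40.7 231. ] F [ 0.2 -1.3 -1. ] open 1.002 dp [ 0.706 -0.689  0.024] rot [-0.     0.003  0.038]
[212   0  41  27 802] [233.36783042  10.57855362] [[719.37219903  14.08176644]] [[713.13166345  10.64355901]]
[211 145  27  32 605] [223.6446281  160.63636364] [[599.32966654  -4.38212104]] [[605.42508176  -5.92292091]]
collar/handle pred [[230. 153.]
 [229. 154.]
 [224. 165.]]
mould pred [[132.0, 185.0], [145.0, 283.0], [264.0, 283.0], [266.0, 186.0], [249.0, 258.0]]
```

View pics/w1.png

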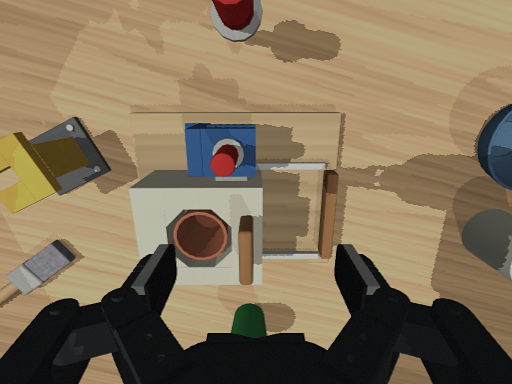

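Emit:
play_rows --dp '[[0.45, -0.4, 0.4], [0.71, -0.69, 1.2], [0.71, -0.69, 2.0], [0.71, -0.69, 2.8], [0.71, -0.69, 2.8]]' --rot '[[0, 0, 0], [0, 0, 0], [0, 0, 0], [0, 0, 0], [0, 0, 0]]'

```text
clock: 2.35
eef_pos: [596.9, -9.7, 113.7]
tcp_rot: [-3.139, 0.009, 0.247]
contact_force: [-1.9, 0.3, -1.0]
opening: 1.001
grasp_force: 0.0
```

Run:
```python
from h import *
img,*cal=cam("wrist")
go([602,-7,106],.25)
cv2.imwrite("pics/w2.png",img[:,:,::-1])
l,st,ce=mask(img,"red")
for i in range(1,len(st)):
    if st[i,4]>60: print(st[i],ce[i],ray(ce[i],120,*cal),ray(ce[i],146,*cal))
print(proj([[602,-7,96],[602,-7,146]],*cal).round())
```

```text
t 2.4 at [598.5  -9.8 116.7] F [-0.7 -0.3  1. ] open 0.999 dp [ 0.104 -0.045  0.267] rot [-0.015  0.063 -0.026]
[244   0  58  23 965] [272.93264249   9.04559585] [[711.19272956  12.95096657]] [[704.30317096  12.63685497]]
[ 229  210   45   77 2696] [251.62240356 249.68508902] [[596.95319473  -6.20308912]] [[612.06683959  -2.82801742]]
[[255. 223.]
 [255. 270.]]
```

View pics/w2.png

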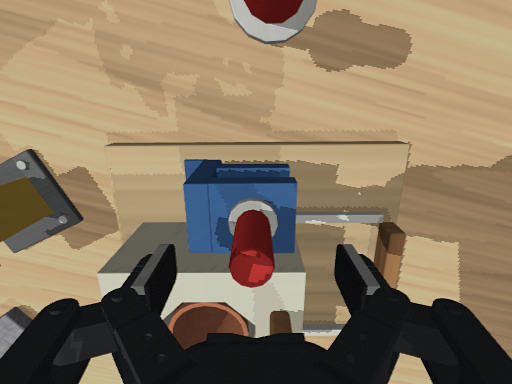

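Emit:
play_rows --dp '[[0.12, -0.09, 0.25], [0.12, -0.09, 0.27], [0.12, -0.09, 0.27]]' --rot '[[0, 0.04, 0], [0, 0.04, 0], [0, 0.04, 0]]'

```text
clock: 2.65
eef_pos: [606.2, -4.2, 109.8]
tcp_rot: [3.141, -0.006, 0.248]
contact_force: [-0.3, -0.1, 0.1]
opening: 1.002
grasp_force: 0.0
```

```bash
python3 -c "
from h import *
go([603,-5.5,106],.25)"
```

```text
t 2.65 at [606.2  -4.2 109.8] F [-0.3 -0.1  0.1] open 1.002 dp [-0.087  0.012  0.095] rot [ 0.005 -0.059 -0.018]
```

Emit:
play_rows --dp '[[-0.07, 0.01, 0.07], [-0.07, 0.01, 0.07], [-0.07, 0.01, 0.07]]' --rot '[[0, -0.04, 0], [0, -0.04, 0], [0, -0.04, 0]]'

```text
clock: 2.9
eef_pos: [602.9, -5.2, 106.3]
tcp_rot: [3.141, -0.001, 0.248]
contact_force: [0.2, 0.6, 0.1]
opening: 1.001
grasp_force: 0.0
```

Emit:
play_rows --dp '[[0, 0, 0], [0, 0, 0], [0, 0, 0], [0, 0, 0], [0, 0, 0]]' --rot '[[0, 0, 0], [0, 0, 0], [0, 0, 0], [0, 0, 0], [0, 0, 0]]' --fingers 0 --grip_force 40

```text
clock: 3.32
eef_pos: [602.8, -5.0, 105.7]
tcp_rot: [3.142, -0.0, 0.249]
contact_force: [1.1, -0.3, 0.0]
opening: 0.298
grasp_force: 0.0
```

Emit:
play_rows --dp '[[0, 0, 0], [0, 0, 0], [0, 0, 0], [0, 0, 0], [0, 0, 0]]' --rot '[[0, 0, 0], [0, 0, 0], [0, 0, 0], [0, 0, 0], [0, 0, 0]]'

```text
clock: 3.73
eef_pos: [602.8, -5.1, 105.7]
tcp_rot: [3.142, -0.0, 0.248]
contact_force: [-0.6, -0.0, 1.1]
opening: 0.247
grasp_force: 39.0
```

```bash
python3 -c "
from h import *
go([603,-5.5,106],.25);print(telemetry.sense()['tcp_rot'],telemetry.sense()['wrist_torque'])"
```

```text
t 3.73 at [602.8  -5.1 105.7] F [-0.6 -0.   1.1] open 0.247 dp [ 0.003  0.012 -0.006] rot [ 0.    -0.001 -0.015]
[ 3.14157424e+00 -1.07738601e-04  2.48441500e-01] [-0.04102268  0.02467012  0.00138241]
```

Emit:
play_rows --dp '[[0, 0, -0.15], [0, 0, -0.35], [0, 0, -0.6], [0, 0, -0.9], [0, 0, -1.2]]' --rot '[[0, 0, 0], [0, 0, 0], [0, 0, 0], [0, 0, 0], [0, 0, 0]]'

```text
clock: 4.15
eef_pos: [602.7, -4.9, 155.2]
tcp_rot: [-3.141, -0.0, 0.248]
contact_force: [0.0, 0.1, -1.9]
opening: 0.244
grasp_force: 39.4
```

Emit:
play_rows --dp '[[0, 0, -0.4], [0, 0, -0.8], [0, 0, -1.0], [0, 0, -1.0], [0, 0, -1.0]]' --rot '[[0, 0, 0], [0, 0, 0], [0, 0, 0], [0, 0, 0], [0, 0, 0]]'

```text
clock: 4.57
eef_pos: [602.9, -5.0, 194.3]
tcp_rot: [3.141, -0.001, 0.248]
contact_force: [-0.7, -0.3, -2.3]
opening: 0.244
grasp_force: 39.4
```

```bash
python3 -c "
from h import *
go([519.4,213.5,190],.25)"
```

```text
t 4.57 at [602.9  -5.  194.3] F [-0.7 -0.3 -2.3] open 0.244 dp [-0.68  -5.808  0.106] rot [ 0.002 -0.011 -0.015]
```

Emit:
play_rows --dp '[[-0.3, -0.8, 0], [-0.6, -1.7, 0], [-0.9, -2.6, 0], [-1.2, -3.5, 0], [-1.5, -4.2, 0]]' --rot '[[0, 0, 0], [0, 0, 0], [0, 0, 0], [0, 0, 0], [0, 0, 0]]'

```text
clock: 4.98
eef_pos: [501.2, 144.6, 192.6]
tcp_rot: [-3.141, 0.002, 0.248]
contact_force: [0.8, -0.1, -1.2]
opening: 0.245
grasp_force: 39.6
```

Emit:
play_rows --dp '[[0, 0, 0], [0, 0, 0], [0, 0, 0]]' --rot '[[0, 0, 0], [0, 0, 0], [0, 0, 0]]'

```text
clock: 5.23
eef_pos: [503.2, 142.9, 193.2]
tcp_rot: [3.141, 0.001, 0.249]
contact_force: [-0.4, -0.5, -1.4]
opening: 0.244
grasp_force: 39.7
```

Run:
```python
from h import *
go([519.4,213.5,190],.25)
img,*cal=cam("wrist")
cv2.imwrite("pics/w3.png",img[:,:,::-1])
print(proj(fix(np.array([523.3,209]),.705,[[35,-30,90],[35,31,90],[-35,31,90],[-35,-30,90],[9,31,90],[9,-4,90],[-9,-4,90],[-9,31,90]]),*cal).round().tolist())
```

```text
t 5.23 at [503.2 142.9 193.2] F [-0.4 -0.5 -1.4] open 0.244 dp [ 0.828 -1.612  0.079] rot [ 0.003  0.005 -0.007]
[[200.0, 99.0], [139.0, 132.0], [181.0, 199.0], [238.0, 172.0], [156.0, 158.0], [189.0, 141.0], [199.0, 159.0], [166.0, 176.0]]
```

View pics/w3.png

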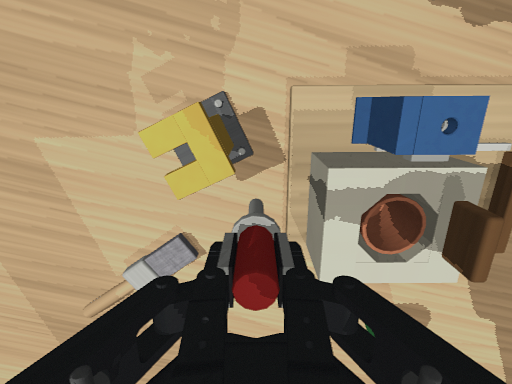

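Run:
```python
from h import *
img,*cal=cam("wrist")
c=cv2.resize(img[90:215,125:255,::-1],None,fx=4.6,fy=4.6,interpolation=cv2.INTER_CUBIC)
P=proj(fix(np.array([523.3,209]),.705,[[35,-30,90],[35,31,90],[9,31,90],[9,-4,90],[-9,-4,90],[-9,31,90],[-35,31,90],[-35,-30,90]]),*cal)
cv2.polylines(c,[(((P-[125,90])+.5)*4.6-.5).astype(np.int32)],True,(255,0,255),1)
cv2.imwrite("pics/w3z.png",c)
```

```text
(no output)
```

View pics/w3z.png

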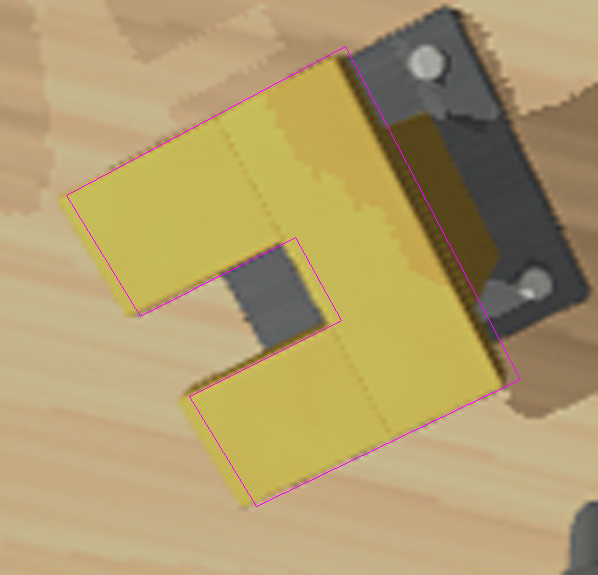

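```bash
python3 -c "
from h import *
go([518.1,215,193],.25)"
```

```text
t 5.33 at [503.7 142.3 193.4] F [-0.3 -0.6 -1.1] open 0.246 dp [ 0.793 -1.673  0.009] rot [ 0.002  0.002 -0.022]
```

Emit:
play_rows --dp '[[0.3, -0.6, 0], [0.6, -1.2, 0], [0.79, -1.67, 0], [0.79, -1.67, 0], [0.79, -1.67, 0]]' --rot '[[0, 0, 0], [0, 0, 0], [0, 0, 0], [0, 0, 0], [0, 0, 0]]'

```text
clock: 5.75
eef_pos: [518.0, 215.3, 193.2]
tcp_rot: [3.141, 0.0, 0.249]
contact_force: [0.3, -1.2, -1.5]
opening: 0.247
grasp_force: 39.9
```

Emit:
play_rows --dp '[[0, 0, 0], [0, 0, 0], [0, 0, 0], [0, 0, 0]]' --rot '[[0, 0, 0], [0, 0, 0], [0, 0, 0], [0, 0, 0]]'

```text
clock: 6.08
eef_pos: [517.5, 214.7, 193.7]
tcp_rot: [3.142, 0.0, 0.247]
contact_force: [0.5, 0.1, -1.7]
opening: 0.246
grasp_force: 39.9
```

```bash
python3 -c "
from h import *
go([518.1,215,107],.25)
img,*cal=cam('wrist')
P=proj(fix(np.array([522.0,210.5]),.705,[[35,-30,90],[35,31,90],[9,31,90],[9,-4,90],[-9,-4,90],[-9,31,90],[-35,31,90],[-35,-30,90]]),*cal)
im=img[:,:,::-1].copy();cv2.polylines(im,[P.round().astype(np.int32)],True,(255,0,255),1)
cv2.imwrite('pics/w4.png',cv2.resize(im[170:360,150:390],None,fx=3,fy=3,interpolation=cv2.INTER_CUBIC))"
```

```text
t 6.08 at [517.5 214.7 193.7] F [ 0.5  0.1 -1.7] open 0.246 dp [ 1.700e-02 -2.000e-03  2.168e+00] rot [ 0.001  0.001 -0.024]
```

View pics/w4.png

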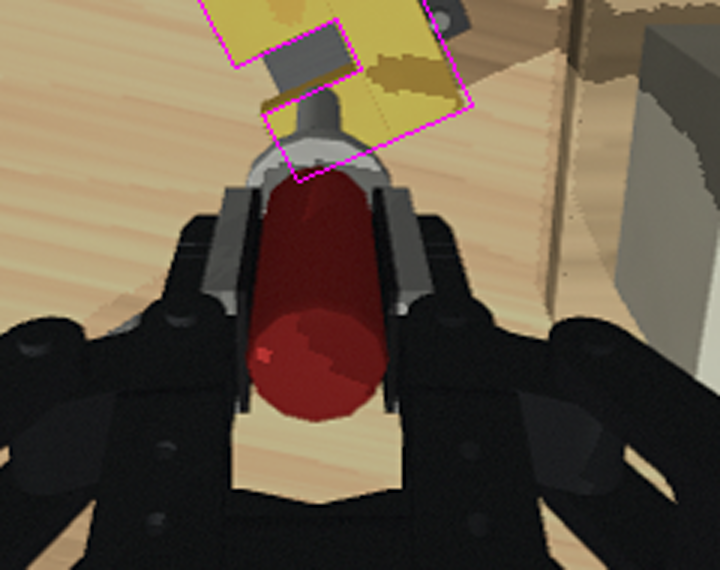

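Emit:
play_rows --dp '[[0.01, 0, 0.3], [0.01, 0, 0.55], [0.01, 0, 0.7], [0.01, 0, 0.8], [0.01, 0, 0.9]]' --rot '[[0, 0, 0], [0, 0, 0], [0, 0, 0], [0, 0, 0], [0, 0, 0]]'

```text
clock: 6.55
eef_pos: [517.4, 215.5, 156.6]
tcp_rot: [3.141, 0.001, 0.249]
contact_force: [-0.1, -0.5, -1.7]
opening: 0.243
grasp_force: 39.9
```

```bash
python3 -c "
from h import *
go([518.1,215,107],.25)"
```

```text
t 6.55 at [517.4 215.5 156.6] F [-0.1 -0.5 -1.7] open 0.243 dp [0.014 0.017 1.24 ] rot [ 0.002  0.012 -0.014]
```

Tip is inside the notch with no contact.

Emit:
play_rows --dp '[[0, 0, 0.25], [0, 0, 0.5], [0, 0, 0.75], [0, 0, 0.95], [0, 0, 1.1]]' --rot '[[0, 0, 0], [0, 0, 0], [0, 0, 0], [0, 0, 0], [0, 0, 0]]'

```text
clock: 6.97
eef_pos: [517.3, 215.5, 112.3]
tcp_rot: [3.141, 0.001, 0.249]
contact_force: [0.6, -0.2, -1.2]
opening: 0.249
grasp_force: 39.9
```

Emit:
play_rows --dp '[[0, 0, 0.05], [0, 0, 0.09], [0, 0, 0.12], [0, 0, 0.12]]' --rot '[[0, 0, 0], [0, 0, 0], [0, 0, 0], [0, 0, 0]]'

```text
clock: 7.3
eef_pos: [518.0, 215.7, 109.0]
tcp_rot: [-3.142, -0.0, 0.249]
contact_force: [-0.1, -0.0, -0.9]
opening: 0.244
grasp_force: 39.9
```

```bash
python3 -c "
from h import *
go([518.1,215,105.7],.25)"
```

```text
t 7.3 at [518.  215.7 109. ] F [-0.1 -0.  -0.9] open 0.244 dp [-0.003  0.018  0.082] rot [-0.001 -0.004 -0.014]
```

Emit:
play_rows --dp '[[0, 0, 0.03], [0, 0, 0.06], [0, 0, 0.06], [0, 0, 0.06]]' --rot '[[0, 0, 0], [0, 0, 0], [0, 0, 0], [0, 0, 0]]'

```text
clock: 7.63
eef_pos: [517.9, 215.7, 106.6]
tcp_rot: [-3.142, -0.0, 0.248]
contact_force: [-0.0, 0.0, -2.3]
opening: 0.246
grasp_force: 39.9
```

Emit:
play_rows --dp '[[0, 0, 0.02], [0, 0, 0.03], [0, 0, 0.03]]' --rot '[[0, 0, 0], [0, 0, 0], [0, 0, 0]]'

```text
clock: 7.88
eef_pos: [518.0, 215.7, 105.7]
tcp_rot: [-3.142, -0.0, 0.248]
contact_force: [-0.4, -0.1, 2.9]
opening: 0.244
grasp_force: 40.5
```

Emit:
play_rows --dp '[[0, 0, 0], [0, 0, 0], [0, 0, 0], [0, 0, 0], [0, 0, 0]]' --rot '[[0, 0, 0], [0, 0, 0], [0, 0, 0], [0, 0, 0], [0, 0, 0]]' --fingers 1

```text
clock: 8.3
eef_pos: [517.9, 215.7, 105.2]
tcp_rot: [-3.142, 0.0, 0.248]
contact_force: [-0.1, 0.3, 0.5]
opening: 0.932
grasp_force: 0.0
```

Emit:
play_rows --dp '[[0, 0, -0.2], [0, 0, -0.7], [0, 0, -1.5], [0, 0, -2.3], [0, 0, -2.5]]' --rot '[[0, 0, 0], [0, 0, 0], [0, 0, 0], [0, 0, 0], [0, 0, 0]]'

```text
clock: 8.72
eef_pos: [520.1, 216.6, 210.7]
tcp_rot: [-3.141, -0.007, 0.248]
contact_force: [1.2, 0.9, 0.0]
opening: 0.999
grasp_force: 0.0
```

```bash
python3 -c "
from h import *
go([515.5,-48.5,206],.249)
img,*cal=cam('side')
cv2.imwrite('pics/s5.png',cv2.resize(img[160:310,160:350,::-1],None,fx=4,fy=4,interpolation=cv2.INTER_CUBIC))"
```

```text
t 8.72 at [520.1 216.6 210.7] F [1.2 0.9 0. ] open 0.999 dp [-1.742  6.396  0.098] rot [-0.01  -0.064 -0.005]
```

View pics/s5.png

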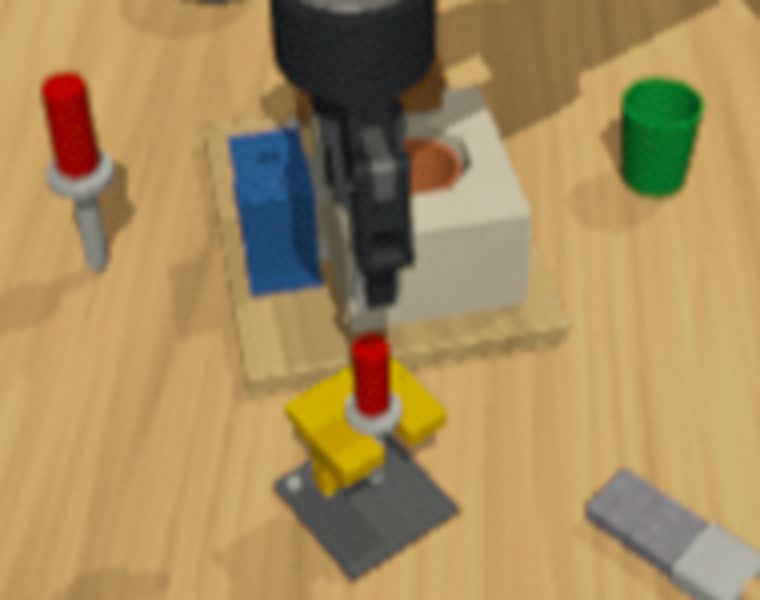

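Emit:
play_rows --dp '[[-0.2, 0.8, 0], [-0.45, 1.7, 0], [-0.7, 2.6, 0], [-0.95, 3.5, 0], [-1.2, 4.4, 0]]' --rot '[[0, 0, 0], [0, 0, 0], [0, 0, 0], [0, 0, 0], [0, 0, 0]]'

```text
clock: 9.18
eef_pos: [513.7, 31.7, 204.6]
tcp_rot: [-3.141, 0.001, 0.249]
contact_force: [1.2, 0.0, -0.7]
opening: 0.998
grasp_force: 0.0
```

Emit:
play_rows --dp '[[-0.25, 0.9, 0], [-0.52, 1.9, 0], [-0.52, 1.9, 0], [-0.52, 1.9, 0], [-0.52, 1.9, 0]]' --rot '[[0, 0, 0], [0, 0, 0], [0, 0, 0], [0, 0, 0], [0, 0, 0]]'

```text
clock: 9.6
eef_pos: [512.7, -45.4, 204.7]
tcp_rot: [-3.141, 0.001, 0.247]
contact_force: [0.5, 0.8, -0.1]
opening: 0.998
grasp_force: 0.0
```

Run:
```python
from h import *
go([515,-46,106],.249)
img,*cal=cam("wrist")
h=cv2.cvtColor(img,cv2.COLOR_RGB2HSV)
print(proj(fix(np.array([502.1,5.4]),.249,[[30,-46,140],[30,-60,140],[-30,-46,140],[-30,-60,140],[60,-70,98]]),*cal).round().tolist())
# brown handle row profile: top-face
for v in (200,215,230): print(v,[tuple(int(q) for q in h[v,u]) for u in range(215,300,4)])
```

```text
t 9.6 at [512.7 -45.4 204.7] F [ 0.5  0.8 -0.1] open 0.998 dp [0.054 0.029 2.468] rot [-0.007  0.007 -0.017]
[[249.0, 166.0], [268.0, 166.0], [250.0, 236.0], [267.0, 236.0], [277.0, 121.0]]
200 [(9, 146, 89), (9, 147, 97), (9, 148, 102), (9, 148, 110), (9, 143, 139), (25, 36, 77), (24, 36, 114), (30, 25, 184), (25, 32, 175), (14, 147, 123), (15, 132, 149), (15, 134, 146), (15, 141, 92), (18, 62, 95), (25, 34, 135), (25, 36, 135), (18, 95, 124), (18, 93, 124), (18, 95, 124), (17, 94, 125), (17, 93, 124), (18, 93, 123)]
215 [(27, 30, 85), (23, 38, 88), (26, 35, 115), (26, 33, 130), (30, 23, 186), (28, 25, 186), (28, 26, 186), (33, 26, 188), (33, 26, 188), (14, 153, 112), (15, 138, 137), (14, 141, 96), (14, 141, 96), (19, 64, 95), (25, 36, 136), (24, 37, 132), (19, 34, 83), (22, 34, 83), (21, 31, 81), (20, 28, 82), (0, 0, 77), (60, 6, 79)]
230 [(30, 23, 186), (28, 26, 186), (28, 26, 186), (28, 26, 186), (28, 25, 186), (30, 25, 186), (33, 26, 188), (33, 26, 188), (33, 26, 188), (16, 111, 122), (15, 134, 146), (14, 133, 142), (15, 136, 137), (25, 38, 126), (32, 25, 187), (26, 32, 186), (17, 97, 179), (17, 95, 177), (16, 96, 176), (17, 96, 178), (17, 93, 181), (17, 91, 184)]
```

Emit:
play_rows --dp '[[0.05, 0, 0.5], [0.05, 0, 1.2], [0.05, 0, 1.8], [0.05, 0, 2.25], [0.05, 0, 2.4]]' --rot '[[0, 0, 0], [0, 0, 0], [0, 0, 0], [0, 0, 0], [0, 0, 0]]'

```text
clock: 10.07
eef_pos: [513.2, -43.2, 106.5]
tcp_rot: [-3.14, 0.004, 0.251]
contact_force: [-0.7, 0.9, -0.5]
opening: 1.003
grasp_force: 0.0
```

Emit:
play_rows --dp '[[0, 0, 0], [0, 0, 0], [0, 0, 0], [0, 0, 0], [0, 0, 0]]' --rot '[[0, 0, 0], [0, 0, 0], [0, 0, 0], [0, 0, 0], [0, 0, 0]]' --fingers 0 --grip_force 40

```text
clock: 10.48
eef_pos: [515.8, -45.0, 110.3]
tcp_rot: [3.141, -0.002, 0.249]
contact_force: [0.5, -0.0, -0.3]
opening: 0.301
grasp_force: 0.0
```

Emit:
play_rows --dp '[[0, 0, 0], [0, 0, 0], [0, 0, 0], [0, 0, 0], [0, 0, 0]]' --rot '[[0, 0, 0], [0, 0, 0], [0, 0, 0], [0, 0, 0], [0, 0, 0]]'

```text
clock: 10.9
eef_pos: [516.3, -47.3, 110.4]
tcp_rot: [3.138, -0.002, 0.249]
contact_force: [0.0, -15.2, 4.5]
opening: 0.151
grasp_force: 45.0
```

Emit:
play_rows --dp '[[0, 0.1, 0], [0, 0.3, 0], [0, 0.6, 0], [0, 0.9, 0], [0, 1.2, 0]]' --rot '[[0, 0, 0], [0, 0, 0], [0, 0, 0], [0, 0, 0], [0, 0, 0]]'

```text
clock: 11.32
eef_pos: [527.8, -91.6, 110.5]
tcp_rot: [-3.141, -0.002, 0.249]
contact_force: [0.2, 4.9, 5.8]
opening: 0.158
grasp_force: 45.3
```

Emit:
play_rows --dp '[[0, 0.25, 0], [0, 0.45, 0], [0, 0.6, 0], [0, 0.7, 0], [0, 0.7, 0]]' --rot '[[0, 0, 0], [0, 0, 0], [0, 0, 0], [0, 0, 0], [0, 0, 0]]'

```text
clock: 11.73
eef_pos: [535.0, -119.6, 110.4]
tcp_rot: [3.14, -0.002, 0.248]
contact_force: [0.7, -2.7, 5.3]
opening: 0.16
grasp_force: 45.2
```

```bash
python3 -c "
from h import *
p=np.array([516.3,-47.3])+80*np.array([np.sin(.249),-np.cos(.249)])
print(p);go([*p,110],.249)"
```

```text
[ 536.01479386 -124.83274729]
t 11.73 at [ 535.  -119.6  110.4] F [ 0.7 -2.7  5.3] open 0.16 dp [-0.008  0.132  0.011] rot [ 0.013 -0.023 -0.008]
```

Emit:
play_rows --dp '[[0, 0.06, 0], [0, 0.11, 0], [0, 0.15, 0], [0, 0.15, 0]]' --rot '[[0, 0, 0], [0, 0, 0], [0, 0, 0], [0, 0, 0]]'

```text
clock: 12.07
eef_pos: [536.3, -124.6, 110.4]
tcp_rot: [3.141, -0.002, 0.248]
contact_force: [0.0, 0.6, 5.9]
opening: 0.157
grasp_force: 45.4
```

Emit:
play_rows --dp '[[0, 0.05, 0], [0, 0.08, 0], [0, 0.08, 0]]' --rot '[[0, 0, 0], [0, 0, 0], [0, 0, 0]]'

```text
clock: 12.32
eef_pos: [536.4, -124.9, 110.4]
tcp_rot: [-3.138, -0.002, 0.247]
contact_force: [-0.2, 18.6, 11.3]
opening: 0.159
grasp_force: 46.2
```

Emit:
play_rows --dp '[[0, 0, 0], [0, 0, 0], [0, 0, 0], [0, 0, 0], [0, 0, 0]]' --rot '[[0, 0, 0], [0, 0, 0], [0, 0, 0], [0, 0, 0], [0, 0, 0]]' --fingers 1

```text
clock: 12.73
eef_pos: [536.0, -127.9, 109.2]
tcp_rot: [3.141, 0.0, 0.248]
contact_force: [-0.2, -0.6, -0.4]
opening: 0.856
grasp_force: 0.0
```

Emit:
play_rows --dp '[[0, 0, -0.3], [0, 0, -1.0], [0, 0, -1.8], [0, 0, -2.6], [0, 0, -3.0]]' --rot '[[0, 0, 0], [0, 0, 0], [0, 0, 0], [0, 0, 0], [0, 0, 0]]'

```text
clock: 13.15
eef_pos: [537.4, -128.1, 234.0]
tcp_rot: [3.139, -0.004, 0.248]
contact_force: [0.3, -0.1, -0.4]
opening: 0.999
grasp_force: 0.0
```

Emit:
play_rows --dp '[[-0.8, 0, 0], [-1.6, 0, 0], [-2.4, 0, 0], [-3.0, 0, 0], [-3.0, 0, 0]]' --rot '[[0, 0, 0], [0, 0, 0], [0, 0, 0], [0, 0, 0], [0, 0, 0]]'

```text
clock: 13.57
eef_pos: [415.5, -157.4, 229.7]
tcp_rot: [-3.141, 0.002, 0.247]
contact_force: [0.3, -0.6, 0.2]
opening: 1.002
grasp_force: 0.0
```

Run:
```python
from h import *
go([0,0,0],.249)
img,*cal=cam("top"); hsv=cv2.cvtColor(img,cv2.COLOR_RGB2HSV)
l,st,ce=mask(img,"red")
for i in range(1,len(st)):
    if st[i,4]>25: print("red",st[i],ray(ce[i],146,*cal))
o=np.array([502.5,4.5])
b=(hsv[...,0]<12)&(hsv[...,1]>110)
P=proj(fix(o,.249,[[0,0,74],[0,-133,140],[60,-150,98],[-60,-150,98],[60,70,98]]),*cal).round(1);print(P.tolist())
m=np.zeros(b.shape,np.uint8);cv2.circle(m,tuple(P[0].astype(int).tolist()),18,1,-1)
v,u=np.nonzero(b&(m>0));print("beaker",u.mean(),v.mean(),len(u),ray([u.mean(),v.mean()],74,*cal))
# profile along fixture y at x=-45, z=98 -> last white pixel
ys=np.arange(-40,-175,-3.); q=proj(fix(o,.249,np.c_[ys*0-45,ys,ys*0+98]),*cal).round().astype(int)
print([(int(y),*map(int,hsv[b_,a][1:])) for y,(a,b_) in zip(ys,q)])
```

```text
t 13.57 at [ 415.5 -157.4  229.7] F [ 0.3 -0.6  0.2] open 1.002 dp [-9.098 -6.355  5.766] rot [-0.005  0.02  -0.017]
red [225 102  11  14 109] [[730.28740231  15.05923238]]
red [146 192   8   7  39] [[517.55830472 212.79909317]]
[[237.2, 201.1], [288.3, 184.9], [286.9, 162.5], [299.8, 207.4], [204.1, 185.2]]
beaker 237.11512415349887 200.62302483069976 443 [[503.79036063   4.82240828]]
[(-40, 113, 102), (-43, 103, 94), (-46, 106, 89), (-49, 107, 110), (-52, 109, 112), (-55, 112, 121), (-58, 109, 129), (-61, 108, 125), (-64, 107, 121), (-67, 107, 121), (-70, 109, 117), (-73, 104, 110), (-76, 98, 104), (-79, 76, 104), (-82, 43, 125), (-85, 44, 134), (-88, 40, 139), (-91, 42, 140), (-94, 43, 136), (-97, 45, 137), (-100, 45, 136), (-103, 42, 139), (-106, 43, 138), (-109, 43, 135), (-112, 45, 136), (-115, 44, 139), (-118, 41, 138), (-121, 41, 138), (-124, 41, 138), (-127, 42, 134), (-130, 43, 138), (-133, 43, 135), (-136, 48, 133), (-139, 48, 133), (-142, 46, 133), (-145, 44, 134), (-148, 42, 133), (-151, 64, 104), (-154, 108, 78), (-157, 140, 71), (-160, 134, 74), (-163, 105, 80), (-166, 95, 70), (-169, 61, 54), (-172, 49, 52)]
```

```bash
python3 -c "
from rig import r
print(r.sign_off())"
```

```text
the job is handed in; nothing more can be done
None
```

The pin is parked upright in the yellow rest's notch, the loose mould half is fully open against its stop (80 mm), the beaker still stands in place, the gripper is clear of everything, and the job was handed in at about 14 s.

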